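# Fit the lamp shade and load the test station

### The arm

A 6-joint arm with a two-finger parallel gripper is mounted at the origin on the work surface. World frame = base frame: x ahead of the robot, y to its left, z up, the work surface at z = 0. Lengths are in m, angles in rad, forces in N, time in s.
With the tool pointing down it reaches from about 0.3 to 1 m from the base axis. Payload 5.1 kg.
Tool frame: the origin (TCP) lies at the very end of the fingers, on their centre line; the grasp point (between the pads) lies 19 mm behind it; x points along the fingers, y is the direction in which the jaws open and shut, and the axes are right-handed (so a half turn about x gives the same grasp; the last joint's range is limited). The gripper opens to 95 mm and grips with 3 to 60 N. Pads are 20 mm wide; open, the fingers measure 119 mm over their backs; the gripper's body (75 mm by 180 mm) begins 59 mm behind the grasp point.
Start: joints at [-0.083, 0.124, 1.65, -0, 1.367, -0.083], TCP at [0.65, -0, 0.215] pointing down, gripper open.
Joint ranges: [-2.61, 2.61], [-1.02, 2.33], [0.03, 2.71], [-1.35, 4.49], [0.32, 2.68], [-2.91, 2.91]. Speed limits (rad/s): [2.57, 2.57, 3.14, 3.14, 3.14, 3.14].

### API

Orientations are given as a rotation vector (axis times angle).
In Python, from cell import get_state, viewer, order gives the robot as it stands.
- The arm moves only by the tool drive_tool, never from a script. Its argument "motion" is a list of rows, each a list of 7 numbers: the shift along the tool's x, y, z in cm, then the turn, a rotation vector about the tool's x, y, z in rad, then the gripper's target within -1 to 1 (fully open at 1, half-way at 0, shut at -1). In form: [[tx, ty, tz, ax, ay, az, claw], ...]. A call has 1 to 12 rows; each row is the pose to reach, as a shift and turn from the pose commanded when the call began, along the tool's axes at that moment; what a row does not reach only later rows make up. A row lasts 1/8 s, in which the tool goes at most 62.5 mm and 10.7 degrees, less where a joint would pass 70% of its speed; a pose out of reach is approached as far as the arm can. A call with a gripper value outside its range is refused whole. The fingers move at their own pace and stop on an object; "force" is the grip in N (left out, the last holds). Time passes only in rows, so rows that repeat a pose let the fingers close. It gives the time, the measured TCP pose, the force and the opening at its end, in the units of the state.
- get_state(): the state, without advancing time (a new reading comes with each control period).
- viewer.camera(name): name is "scene" or "side" or "wrist"; returns a dict with "img" (384x512x3 uint8, blue, green, red), "intrinsics" (3x3 intrinsics, pixels), "distortion" ([k1, k2, p1, p2, k3] as OpenCV has them; the pictures are not rectified), "view" (4x4, takes a point from world to camera coordinates); the wrist camera has in their place "hand_eye" (4x4, takes a point from camera to tool coordinates, whose origin is the TCP and whose axes are the tool frame's). Camera axes: x right, y up, looking along -z (the intrinsics and any distortion apply to the point x, -y, -z); pixel columns grow to the right and rows downward; lengths in m; the calibration is good to about 2 mm. A picture is of the moment at which its call begins: read the wrist's pose just before it. There is no depth.
- order.hand_in(): hands the job in, once; it reports no verdict.
Trained networks look in a picture, given as the dict that the camera call returned (one of the last four; its "shot" number tells which), for a name from the list of things; names that differ only in an ending like _2 or _b are one class to them, and where a whole thing is asked for, a point or a joint stands for the part that bears it (a point fixed in the world has none). Each returns a list of dicts, best first, with "score" (0 to 1); they miss things now and then, are a little off and sometimes report something else, mostly with a low value. They report only what shows in the picture. A call takes as long as a camera call. They do not tell look-alikes from the thing itself.
- viewer.search_frame(target, picture): "location" ([x, y, z] in m, in world coordinates, good to about 4 mm: the middle of the surface that is visible of it).
- viewer.mark_of(target, picture): "location" ([x, y, z] in m, in world coordinates, good to about 4 mm: a listed point, or the origin of a listed thing).
The state is a dict: "t": time; "q": joint angles; "qd": joint speeds; "tau": joint torques, N m; "position": TCP position; "ee_rot": TCP orientation; "wrist_force": force on the tool from outside, world axes, zero at the start; "moment": the same for the moment, N m; "finger_gap": finger opening in m.
Only numpy, scipy, OpenCV 4.12 (cv2) and the standard library are available. Lean on these libraries where they do the work, as an engineer would, in place of code of your own. Each camera call takes 0.05 s, during which the arm holds its last target. There are 200 camera calls.

### The job

Take the white lamp shade off its hook, set it over the round lamp on the test station's carriage so that it sits flat on the carriage plate, and let go of it only when it is down on the lamp, not from above. Only then push the carriage by its upright plate all the way in to the end stop, with the shade still sitting flat over the lamp. Leave the jar, the screwdriver and the black ring where they are.

Things in the scene. Friction and masses are not known exactly. Their poses are not given: they have to be found in the camera images.
- shade: White plastic lamp shade, about 240 g: a hollow dome open below, with a steel wire bail and a flat grip tab on top. Origin: centre of the open lower rim; z up the dome's axis. Dome diameter 130 mm at the rim (122 inside), 100 mm at 38 mm up, 60 mm at its closed top, 64 mm up. At the start it hangs by its bail on the hook, rim about 42 mm above the bench.
- shade_eye (a point): Underside of the peak of the shade's bail, where it hangs, 109 mm above the rim. The bail is 6 mm wire in the shade's y-z plane: legs at y = +-17 mm, straight up from the dome to 100 mm, then gabled to the peak; the hook's wire passes through it along the shade's x.
- shade_tab (a point): Centre of the top edge of the shade's grip tab, 158 mm above the rim, on the dome's axis. The tab is a flat steel plate above the bail's peak: 6 mm thick along the shade's x, 36 mm wide along its y, 46 mm high. Pinch it across x by its upper 22 mm, to stay above the hook's tip.
- stand: Fixed steel hook stand. Origin on the bench right under the hook's saddle. The hook points to the stand's -x and is open at that end; its post stands at x = +130 mm, up to z = 163 mm. Foot: 190 by 120 mm, 12 mm thick, x from -20 to 170 mm.
- hook_saddle (a point): Centre of the hook's 8 mm wire at its lowest point, the saddle where the bail hangs, 145 mm above the bench. Towards the stand's -x the wire turns up and ends 24 mm away, its top 18 mm above this point: lift the shade about 28 mm (22 to 34), then draw it 105 mm in the stand's -x: only then is the dome clear of the tip for lifting higher.
- station: Fixed lamp test station. Origin on the bench, under the lamp's centre when the carriage is fully out. Its x is the direction in which the carriage slides in. Base plate 330 by 190 mm (x from -115 to 215 mm), side rails 26 mm high at y = +-84 mm, end stop block 97 mm high at x = 178 to 206 mm.
- carriage (a joint): How far the carriage has been pushed in along the station's x: 0 fully out, 0.100 m against the end stop. It stays where it is left; it takes about 3 N to slide.
- lamp_seat (a point): Centre of the lamp on the carriage, at the level of the carriage plate's top (30 mm above the bench), where the shade's rim must rest. Axes as the station. The lamp is a black disc, 98 mm diameter, 14 mm high, its upper edge bevelled to 86 mm, with a white face. Carriage plate: 175 by 146 mm, x from -100 to 75 mm.
- push_face (a point): Middle of the outer (-x) face of the carriage's upright push plate, 65 mm above the bench and 98 mm from the lamp's centre; axes as the station. The plate is 90 mm wide, 8 mm thick, its top 80 mm and its foot 30 mm above the bench. Push it in +x.
- jar: Closed clear jar, 56 mm diameter, 55 mm high, standing on the bench between stand and station. Origin at its foot. Leave alone.
- driver: Screwdriver, 180 mm long, origin under its middle, lying along its x on the bench between stand and station. Leave alone.
- housing: Black ring, 100 mm outside and 80 mm inside diameter, 35 mm high, lying on the bench to the right. Origin under its centre. Leave alone.
There are look-alikes about, which are no part of the job. What is shaped like the stand but orange or red is not meant. Leave any red look-alike of the shade alone.

How it is judged:
By the outcome, as a careful person would: the job done as asked, in the order asked, and still so for the second after the job is handed in, with the robot touching nothing.
It also fails if it takes over 53 s, if anything falls off the work surface, if the arm or the gripper's body presses on something with over 40 N, if the wrist force passes 120 N, or if a joint passes its speed limit or range.

## Working session

There is one attempt and no reset: what is moved stays moved. The work goes in short steps, Python scripts to look and compute and a tool call to move; the robot and the scene stay as the last step left them, time stands still between calls to the robot, and variables do not carry over. Pictures are saved under pics/ and viewed, on a budget of 10 in all, crops included, one or two more only if the job needs it, and the job is handed in when it is done.

Besides the shell and the picture viewer there is one more tool, called after ">>>" by a JSON object that holds its "fn" and its "kwargs", one argument or row to a line. drive_tool: Moves the arm, as the interface text tells. Its arguments: {"type":"object","properties":{"motion":{"type":"array","items":{"type":"array","items":{"type":"number"}}},"force":{"type":"number"}},"required":["motion"]}

```bash
ls; mkdir -p pics; cat > h.py <<'E'
import numpy as np, cv2
from cell import get_state, viewer, order
from scipy.spatial.transform import Rotation as R
def px(p,c):
    V=np.array(c["view"]);p=np.array(p);q=V[:3,:3]@p+V[:3,3]
    o=cv2.projectPoints(np.array([[q[0],-q[1],-q[2]]]),np.zeros(3),np.zeros(3),np.array(c["intrinsics"]),np.array(c["distortion"]))[0]
    return o.ravel()
E
python3 - <<'E'
from h import *
s=get_state();print({k:np.round(v,3) for k,v in s.items()})
ims=[]
for n in ["scene","side"]:
    c=viewer.camera(n);ims.append(c["img"])
    print(n,"campos",np.round(-np.array(c["view"])[:3,:3].T@np.array(c["view"])[:3,3],3))
    for t in ["shade","shade_eye","shade_tab","stand","hook_saddle","station","lamp_seat","push_face","jar","driver","housing"]:
        print(t,[(np.round(d["location"],3).tolist(),round(d["score"],2),px(d["location"],c).astype(int).tolist()) for d in viewer.mark_of(t,c)[:4]])
    cv2.imwrite(f"pics/{n}0.png",c["img"])
E
```

```text
pics
{'t': np.float64(0.0), 'q': array([-0.083,  0.125,  1.652, -0.   ,  1.368, -0.083]), 'qd': array([-0.   , -0.002,  0.001, -0.001,  0.   , -0.002]), 'tau': array([-1.0000e-03, -4.1760e+01, -3.5994e+01,  7.7000e-02,  4.9000e-02,
       -0.0000e+00]), 'position': array([0.649, 0.   , 0.213]), 'ee_rot': array([ 1.208,  1.211, -1.211]), 'wrist_force': array([ 0.318, -0.843,  0.879]), 'moment': array([-0.033, -0.04 , -0.005]), 'finger_gap': np.float64(0.095)}
scene campos [1.245 0.124 0.915]
shade [([0.846, -0.042, -0.003], 0.96, [238, 348]), ([0.58, -0.23, 0.042], 0.6, [201, 231])]
shade_eye [([0.852, -0.042, 0.112], 0.79, [235, 326]), ([0.577, -0.223, 0.148], 0.6, [200, 203]), ([0.578, -0.227, 0.199], 0.52, [196, 188])]
shade_tab [([0.577, -0.227, 0.2], 0.83, [196, 188]), ([0.851, -0.042, 0.158], 0.6, [234, 315])]
stand [([0.574, -0.229, -0.002], 0.96, [204, 240]), ([0.655, -0.472, -0.003], 0.63, [112, 242]), ([0.164, -0.259, -0.008], 0.59, [240, 149])]
hook_saddle [([0.165, -0.253, 0.144], 0.8, [240, 111]), ([0.571, -0.225, 0.147], 0.76, [200, 201]), ([0.653, -0.468, 0.146], 0.62, 
[... 633 characters left out ...]
01], 0.98, [391, 273]), ([0.167, -0.255, -0.001], 0.81, [189, 333]), ([0.573, -0.228, 0.002], 0.7, [303, 231])]
hook_saddle [([0.165, -0.252, 0.142], 0.73, [178, 309]), ([0.653, -0.468, 0.146], 0.71, [408, 243]), ([0.576, -0.229, 0.147], 0.63, [311, 198]), ([0.45, 0.008, -0.002], 0.59, [217, 204])]
station [([0.575, 0.201, -0.003], 0.8, [212, 151]), ([0.575, -0.228, 0.143], 0.6, [310, 199])]
lamp_seat [([0.586, 0.198, 0.035], 0.98, [215, 141])]
push_face [([0.487, 0.205, 0.064], 0.85, [187, 147])]
jar [([0.453, 0.01, -0.002], 0.69, [217, 203])]
driver [([0.646, 0.002, -0.003], 0.52, [267, 174])]
housing [([0.504, -0.478, -0.002], 0.85, [356, 312]), ([0.579, -0.228, 0.197], 0.42, [314, 184])]
```

View pics/scene0.png

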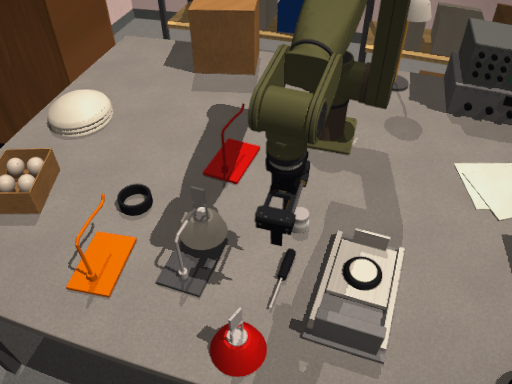

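View pics/side0.png

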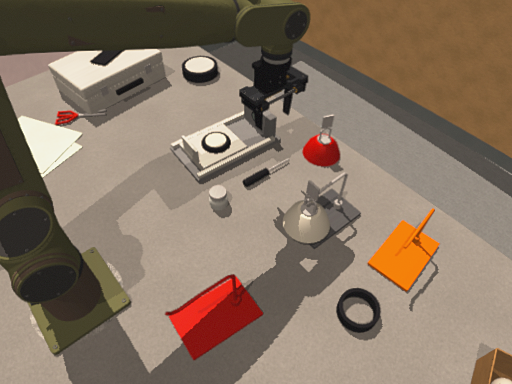

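The white shade hangs at about (200,215) in scene and (308,215) in side. The grey stand's post is on the far (+x) side of it. The station is at (361,275), and the red and orange things are look-alikes. Next I'll check the stand's yaw with projected overlays.

```bash
cat > ov.py <<'E'
from h import *
def poly(im,c,pts,col,z,x0,y0,k):
    q=np.array([(px(p,c)-[x0,y0])*k for p in pts]).round().astype(int)
    cv2.polylines(im,[q],len(pts)>2,col,1,cv2.LINE_AA)
def T(o,yaw,p): 
    return np.r_[np.array(o)+R.from_euler('z',yaw,degrees=True).as_matrix()[:2,:2]@np.array(p[:2]),p[2]]
def panel(c,x0,y0,w,h,k,items):
    im=cv2.resize(c["img"][y0:y0+h,x0:x0+w],None,fx=k,fy=k,interpolation=cv2.INTER_CUBIC)
    for o,yaw,pts,col in items: poly(im,c,[T(o,yaw,p) for p in pts],col,0,x0,y0,k)
    return im
E
python3 - <<'E'
from ov import *
o=(.575,-.228); F=[(-.02,-.06,.012),(.17,-.06,.012),(.17,.06,.012),(-.02,.06,.012)];P=[(.13,0,.012),(.13,0,.163)]
tab=[(0,-.018,.20),(0,.018,.20),(0,.018,.154),(0,-.018,.154)]
S=(.577,.199); B=[(-.115,-.095,.0),(.215,-.095,.0),(.215,.095,.0),(-.115,.095,.0)]
res=[]
for n,b,b2 in [("scene",(140,160,100,150),(290,215,130,150)),("side",(270,155,100,100),(165,90,130,100))]:
    c=viewer.camera(n); it=[]
    for y,col in [(-30,(0,0,255)),(-15,(0,255,0)),(0,(255,0,0))]:
        it+=[(o,y,F,col),(o,y,P,col),(o,y,tab,col)]
    l=panel(c,*b,4,it)
    r=panel(c,*b2,3,[(S,-5,B,(0,255,0)),(S,-8,B,(0,0,255))])
    l=cv2.resize(l,(400,int(l.shape[0])) ); h=300
    cv2.imwrite(f"pics/{n}1.png",np.hstack([l[:600],cv2.copyMakeBorder(r,0,max(0,l.shape[0]-r.shape[0]),0,0,cv2.BORDER_CONSTANT)[:min(600,l.shape[0])]]))
E
```

```text
(no output)
```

View pics/scene1.png

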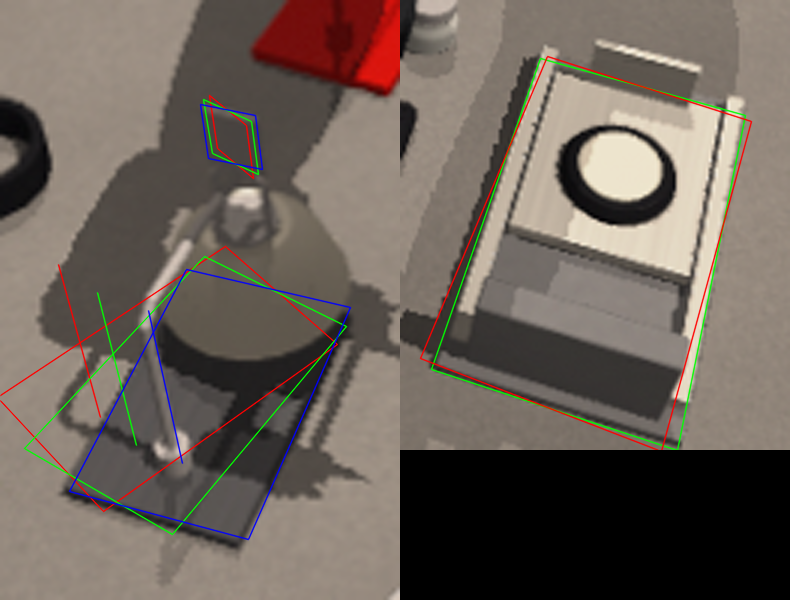

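View pics/side1.png

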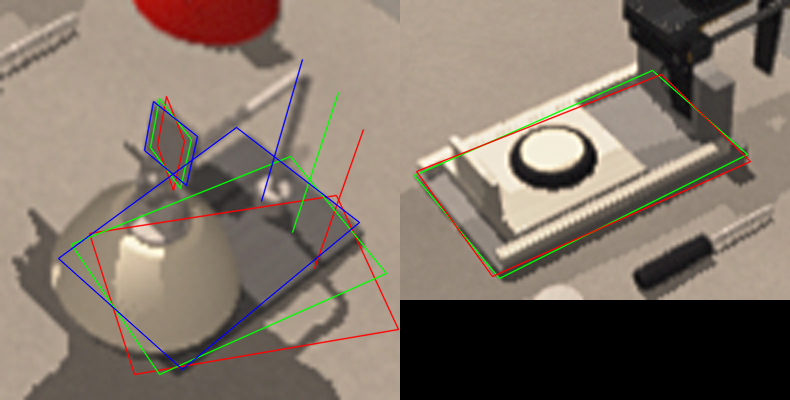

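Both overlays put the stand's yaw at about -1.5° (blue, 0°, is nearly right) and the station's at about -5.5°. The tab is at about (0.577,-0.228,0.199). The jaws already open along world x, so I'm moving above the tab.

>>> {"fn": "drive_tool", "kwargs": {
  "motion": [
    [-4.5,0,0,0,0,0,1],
    [-4.5,-2,6,0,0,0,1],
    [-4.5,-4,12,0,0,0,1],
    [-4.5,-6,18,0,0,0,1],
    [-4.5,-7.3,22.8,0,0,0,1],
    [-4.5,-7.3,22.8,0,0,0,1],
    [-4.5,-7.3,22.8,0,0,0,1]
  ]
}}

```text
t: 2.17
position: [0.5771, -0.2277, 0.2596]
ee_rot: [1.21, 1.209, -1.209]
wrist_force: [0.3, -0.0, -0.0]
finger_gap: 0.0951
```

```bash
cat >> h.py <<'E'
def cam(n):
    s=get_state();c=viewer.camera(n)
    if n=="wrist":
        M=np.eye(4);M[:3,:3]=R.from_rotvec(s["ee_rot"]).as_matrix();M[:3,3]=s["position"]
        c["view_"]=np.linalg.inv(M@np.array(c["hand_eye"]))
    else: c["view_"]=np.array(c["view"])
    return c
def px(p,c):
    V=c["view_"] if "view_" in c else np.array(c["view"]);q=V[:3,:3]@np.array(p)+V[:3,3]
    return cv2.projectPoints(np.array([[q[0],-q[1],-q[2]]]),np.zeros(3),np.zeros(3),np.array(c["intrinsics"]),np.array(c["distortion"]))[0].ravel()
def st():
    s=get_state();print({k:np.round(s[k],3).tolist() for k in("t","position","ee_rot","wrist_force","finger_gap")})
E
python3 - <<'E'
from ov import *
st()
c=cam("wrist");im=c["img"].copy()
for n in ["wrist","scene","side"]:
    c2=c if n=="wrist" else cam(n)
    for t in ["shade","shade_eye","shade_tab","hook_saddle"]:
        print(n,t,[(np.round(d["location"],3).tolist(),round(d["score"],2)) for d in viewer.mark_of(t,c2)[:3]])
tab=[(-.003,-.018,.199),(.003,-.018,.199),(.003,.018,.199),(-.003,.018,.199)]
F=[(-.02,-.06,.012),(.17,-.06,.012),(.17,.06,.012),(-.02,.06,.012)]
im=panel(c,0,0,512,384,1.5,[((.577,-.228),0,tab,(0,0,255)),((.577,-.228),-1.5,F,(0,255,0))])
cv2.imwrite("pics/w1.png",im)
E
```

```text
{'t': 2.175, 'position': [0.577, -0.228, 0.26], 'ee_rot': [1.21, 1.209, -1.209], 'wrist_force': [0.334, -0.003, -0.011], 'finger_gap': 0.095}
wrist shade [([0.579, -0.225, 0.038], 0.73), ([0.847, -0.048, 0.002], 0.73)]
wrist shade_eye [([0.576, -0.232, 0.153], 0.82)]
wrist shade_tab [([0.576, -0.227, 0.198], 0.77)]
wrist hook_saddle [([0.575, -0.228, 0.146], 0.64)]
scene shade [([0.847, -0.045, -0.005], 0.98), ([0.576, -0.231, 0.043], 0.68)]
scene shade_eye [([0.851, -0.04, 0.109], 0.61), ([0.574, -0.225, 0.148], 0.6)]
scene shade_tab [([0.849, -0.039, 0.156], 0.76), ([0.578, -0.23, 0.2], 0.61)]
scene hook_saddle [([0.652, -0.466, 0.147], 0.88), ([0.164, -0.255, 0.145], 0.84), ([0.571, -0.23, 0.146], 0.81)]
side shade [([0.577, -0.227, 0.04], 0.92), ([0.846, -0.037, 0.0], 0.73), ([0.642, 0.002, 0.002], 0.73)]
side shade_eye [([0.578, 0.202, -0.001], 0.18)]
side shade_tab [([0.578, -0.225, 0.201], 0.75), ([0.578, -0.23, 0.038], 0.69)]
side hook_saddle [([0.576, -0.228, 0.143], 0.92), ([0.652, -0.471, 0.147], 0.63)]
```

View pics/w1.png

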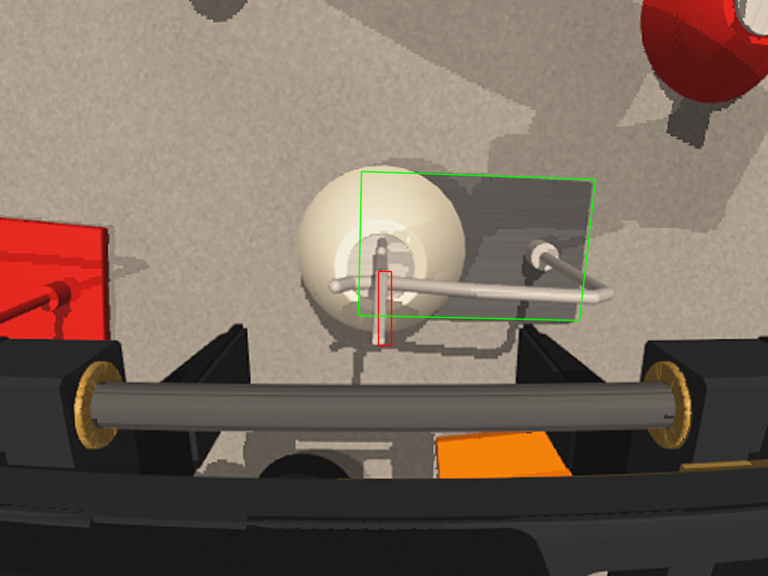

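The foot outline fits the stand at yaw -1.5°. The tab is at about (380,310), 1 mm left of the prediction and aligned with the pads. Descending and gripping.

>>> {"fn": "drive_tool", "kwargs": {
  "motion": [
    [4,-0.1,0,0,0,0,1],
    [8.2,-0.1,0,0,0,0,1],
    [8.2,-0.1,0,0,0,0,1],
    [8.2,-0.1,0,0,0,0,-1],
    [8.2,-0.1,0,0,0,0,-1],
    [8.2,-0.1,0,0,0,0,-1],
    [8.2,-0.1,0,0,0,0,-1],
    [8.2,-0.1,0,0,0,0,-1],
    [8.2,-0.1,0,0,0,0,-1],
    [8.2,-0.1,0,0,0,0,-1]
  ],
  "force": 45
}}

```text
t: 4.18
position: [0.5759, -0.228, 0.1776]
ee_rot: [1.209, 1.209, -1.209]
wrist_force: [0.1, -0.1, -1.2]
finger_gap: 0.0305
```

>>> {"fn": "drive_tool", "kwargs": {
  "motion": [
    [0,0,0,0,0,0,-1],
    [0,0,0,0,0,0,-1],
    [0,0,0,0,0,0,-1],
    [0,0,0,0,0,0,-1],
    [0,0,0,0,0,0,-1]
  ]
}}

```text
t: 4.8
position: [0.576, -0.228, 0.1777]
ee_rot: [1.209, 1.209, -1.209]
wrist_force: [-0.3, -0.1, -0.3]
finger_gap: 0.0057
```

Gripped at 5.7 mm. Next I'll lift 28 mm, then draw 108 mm along the stand's -x.

>>> {"fn": "drive_tool", "kwargs": {
  "motion": [
    [-1,0,0,0,0,0,-1],
    [-2,0,0,0,0,0,-1],
    [-2.8,0,0,0,0,0,-1],
    [-2.8,0,0,0,0,0,-1],
    [-2.8,0,0,0,0,0,-1]
  ]
}}

```text
t: 5.42
position: [0.5758, -0.228, 0.2054]
ee_rot: [1.209, 1.21, -1.209]
wrist_force: [0.3, 0.1, -2.8]
finger_gap: 0.0057
```

>>> {"fn": "drive_tool", "kwargs": {
  "motion": [
    [0,-1.5,0,0,0,0,-1],
    [0,-4,-0.1,0,0,0,-1],
    [0,-6.5,-0.2,0,0,0,-1],
    [0,-9,-0.25,0,0,0,-1],
    [0,-10.8,-0.3,0,0,0,-1],
    [0,-10.8,-0.3,0,0,0,-1]
  ]
}}

```text
t: 6.18
position: [0.4664, -0.2248, 0.2053]
ee_rot: [1.21, 1.209, -1.21]
wrist_force: [0.5, -0.5, -2.4]
finger_gap: 0.0056
```

```bash
python3 - <<'E'
from ov import *
st()
ims=[]
for n in ["scene","side","wrist"]:
    c=cam(n)
    for t in ["shade","shade_tab"]:
        print(n,t,[(np.round(d["location"],3).tolist(),round(d["score"],2)) for d in viewer.mark_of(t,c)[:3]])
    ims.append(c["img"])
cv2.imwrite("pics/lift.png",np.hstack([ims[0][100:350,120:420],ims[1][80:330,150:450]]))
E
```

```text
{'t': 6.175, 'position': [0.466, -0.225, 0.205], 'ee_rot': [1.21, 1.209, -1.21], 'wrist_force': [0.541, -0.491, -2.374], 'finger_gap': 0.006}
scene shade [([0.847, -0.045, -0.003], 0.95), ([0.469, -0.226, 0.07], 0.7)]
scene shade_tab [([0.849, -0.043, 0.156], 0.94), ([0.468, -0.225, 0.226], 0.83), ([0.456, 0.007, 0.004], 0.28)]
side shade [([0.849, -0.04, 0.001], 0.93), ([0.47, -0.225, 0.068], 0.89)]
side shade_tab [([0.472, -0.225, 0.228], 0.95), ([0.849, -0.042, 0.157], 0.55)]
wrist shade [([0.469, -0.22, 0.066], 0.59)]
wrist shade_tab [([0.466, -0.223, 0.224], 0.92), ([0.574, -0.225, 0.001], 0.69)]
```

View pics/lift.png

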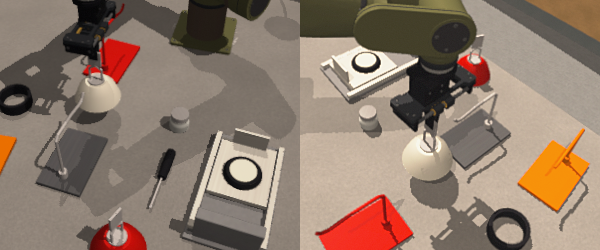

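Clear of the hook tip, with the shade hanging upright, rim about 0.068. Lifting, then carrying it over to the lamp.

>>> {"fn": "drive_tool", "kwargs": {
  "motion": [
    [-3,0,0,0,0,0,-1],
    [-7,0,-1,0,0,0,-1],
    [-11,0,-4,0,0,0,-1],
    [-12,1,-8,0,0,0,-1],
    [-12,2,-12,0,0,0,-1],
    [-12,4,-17,0,0,0,-1],
    [-12,6,-22,0,0,0,-1],
    [-12,8,-27,0,0,0,-1],
    [-12,9.5,-32,0,0,0,-1],
    [-12,11,-37,0,0,0,-1],
    [-12,12,-40.5,0,0,0,-1],
    [-12,12.1,-42.2,0,0,0,-1]
  ]
}}

```text
t: 8.12
position: [0.5891, 0.1988, 0.3249]
ee_rot: [1.207, 1.211, -1.209]
wrist_force: [-0.2, -0.2, -2.7]
finger_gap: 0.0059
```

>>> {"fn": "drive_tool", "kwargs": {
  "motion": [
    [3,0,0,0,0,0,-1],
    [6,0,0,0,0,0,-1],
    [7.5,0,0,0,0,0,-1],
    [7.5,0,0,0,0,0,-1],
    [7.5,0,0,0,0,0,-1]
  ]
}}

```text
t: 8.75
position: [0.5897, 0.1969, 0.2524]
ee_rot: [1.211, 1.208, -1.207]
wrist_force: [-0.6, -0.5, -2.7]
finger_gap: 0.0059
```

```bash
python3 - <<'E'
from ov import *
st()
s=get_state();p=s["position"]
circ=lambda r,z:[(r*np.cos(a),r*np.sin(a),z) for a in np.linspace(0,6.28,40)]
ims=[]
for n,b in [("scene",(290,170,130,150)),("side",(150,70,130,150)),("wrist",(0,0,512,384))]:
    c=cam(n)
    for t in ["shade","shade_tab","lamp_seat","push_face","station"]:
        print(n,t,[(np.round(d["location"],3).tolist(),round(d["score"],2)) for d in viewer.mark_of(t,c)[:3] if d["location"][1]>.1])
    k=3 if n!="wrist" else .78
    i=panel(c,*b,k,[((.587,.197),0,circ(.049,.03),(0,255,0)),(p[:2],0,circ(.065,p[2]-.137),(0,0,255))])
    ims.append(i[:450])
w=ims.pop();cv2.imwrite("pics/over.png",np.hstack(ims)); cv2.imwrite("pics/overw.png",w)
E
```

```text
{'t': 8.75, 'position': [0.59, 0.197, 0.252], 'ee_rot': [1.211, 1.208, -1.207], 'wrist_force': [-0.564, -0.453, -2.69], 'finger_gap': 0.006}
scene shade [([0.594, 0.197, 0.115], 0.57)]
scene shade_tab [([0.591, 0.198, 0.272], 0.59)]
scene lamp_seat [([0.588, 0.201, 0.03], 0.96)]
scene push_face []
scene station [([0.575, 0.195, 0.0], 0.64)]
side shade [([0.591, 0.198, 0.113], 0.95)]
side shade_tab [([0.591, 0.197, 0.269], 0.65), ([0.588, 0.199, 0.032], 0.35)]
side lamp_seat [([0.59, 0.198, 0.035], 0.83)]
side push_face [([0.488, 0.206, 0.07], 0.69)]
side station [([0.575, 0.201, -0.002], 0.76)]
wrist shade [([0.589, 0.2, 0.112], 0.83)]
wrist shade_tab [([0.588, 0.198, 0.272], 0.68)]
wrist lamp_seat []
wrist push_face [([0.493, 0.202, 0.064], 0.96)]
wrist station []
```

View pics/over.png

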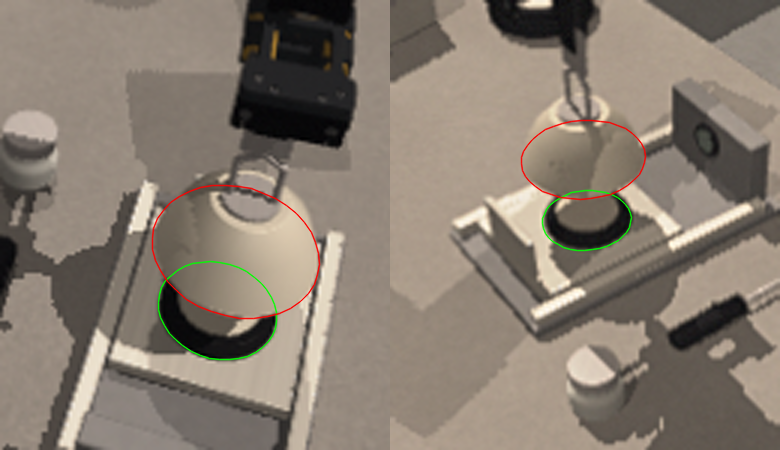

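The red rim and green lamp base outlines fit in both views. The shade axis is about 3 mm too far in x (0.591 against 0.588), within the 12 mm clearance. I'll shift -3 mm and lower.

>>> {"fn": "drive_tool", "kwargs": {
  "motion": [
    [1,-0.3,0,0,0,0,-1],
    [2.5,-0.3,0,0,0,0,-1],
    [4,-0.3,0,0,0,0,-1],
    [5.5,-0.3,0,0,0,0,-1],
    [6.5,-0.3,0,0,0,0,-1],
    [7.2,-0.3,0,0,0,0,-1],
    [7.6,-0.3,0,0,0,0,-1],
    [7.8,-0.3,0,0,0,0,-1],
    [7.8,-0.3,0,0,0,0,-1]
  ]
}}

```text
t: 10.78
position: [0.5862, 0.197, 0.173]
ee_rot: [1.21, 1.209, -1.209]
wrist_force: [0.1, 0.8, -3.4]
finger_gap: 0.0055
```

>>> {"fn": "drive_tool", "kwargs": {
  "motion": [
    [0.2,0,0,0,0,0,-1],
    [0.4,0,0,0,0,0,-1],
    [0.4,0,0,0,0,0,-1],
    [0.4,0,0,0,0,0,-1]
  ]
}}

```text
t: 11.28
position: [0.586, 0.197, 0.1687]
ee_rot: [1.209, 1.209, -1.209]
wrist_force: [-0.4, 0.9, -3.3]
finger_gap: 0.0056
```

>>> {"fn": "drive_tool", "kwargs": {
  "motion": [
    [0.1,0,0,0,0,0,-1],
    [0.15,0,0,0,0,0,-1],
    [0.15,0,0,0,0,0,-1]
  ]
}}

```text
t: 11.65
position: [0.5859, 0.197, 0.1671]
ee_rot: [1.209, 1.209, -1.209]
wrist_force: [0.9, -0.3, -2.9]
finger_gap: 0.0057
```

>>> {"fn": "drive_tool", "kwargs": {
  "motion": [
    [0.1,0,0,0,0,0,-1],
    [0.1,0,0,0,0,0,-1],
    [0.1,0,0,0,0,0,-1]
  ]
}}

```text
t: 12.02
position: [0.5861, 0.197, 0.1663]
ee_rot: [1.209, 1.209, -1.209]
wrist_force: [0.8, -0.1, -1.7]
finger_gap: 0.0058
```

>>> {"fn": "drive_tool", "kwargs": {
  "motion": [
    [0.1,0,0,0,0,0,-1],
    [0.1,0,0,0,0,0,-1]
  ]
}}

```text
t: 12.28
position: [0.5862, 0.197, 0.1662]
ee_rot: [1.21, 1.209, -1.209]
wrist_force: [-1.9, -1.5, 3.7]
finger_gap: 0.006
```

```bash
python3 - <<'E'
from ov import *
st()
circ=lambda r,z:[(r*np.cos(a),r*np.sin(a),z) for a in np.linspace(0,6.28,40)]
ims=[]
for n,b in [("scene",(290,170,130,150)),("side",(150,70,130,150)),("wrist",(0,0,512,384))]:
    c=cam(n)
    for t in ["shade","shade_tab"]:
        print(n,t,[(np.round(d["location"],3).tolist(),round(d["score"],2)) for d in viewer.mark_of(t,c)[:3] if d["location"][1]>.1])
    if n!="wrist": ims.append(panel(c,*b,3,[((.588,.198),0,circ(.065,.03),(0,0,255))]))
cv2.imwrite("pics/down.png",np.hstack(ims))
E
```

```text
{'t': 12.275, 'position': [0.586, 0.197, 0.166], 'ee_rot': [1.21, 1.209, -1.209], 'wrist_force': [-1.909, -1.497, 3.687], 'finger_gap': 0.006}
scene shade [([0.59, 0.197, 0.032], 0.81)]
scene shade_tab [([0.587, 0.199, 0.187], 0.93)]
side shade [([0.589, 0.196, 0.025], 0.77)]
side shade_tab [([0.588, 0.196, 0.186], 0.62)]
wrist shade [([0.587, 0.2, 0.027], 0.79)]
wrist shade_tab [([0.584, 0.197, 0.187], 0.79)]
```

View pics/down.png

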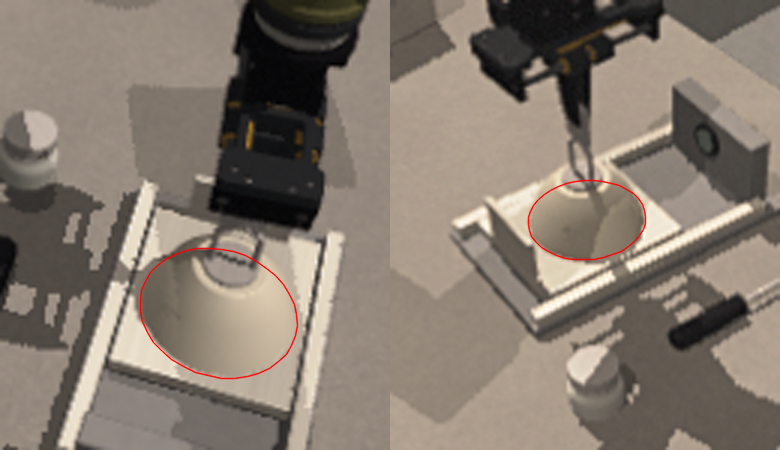

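The rim sits on the carriage plate around the lamp (marks at z≈0.03, tab at 0.187, force reversed to +3.7 N). Releasing.

>>> {"fn": "drive_tool", "kwargs": {
  "motion": [
    [0,0,0,0,0,0,0],
    [0,0,0,0,0,0,0],
    [0,0,0,0,0,0,0],
    [0,0,0,0,0,0,0],
    [0,0,0,0,0,0,0],
    [0,0,0,0,0,0,0],
    [0,0,0,0,0,0,0]
  ]
}}

```text
t: 13.6
position: [0.586, 0.197, 0.1652]
ee_rot: [1.209, 1.209, -1.209]
wrist_force: [-0.4, -0.1, -0.5]
finger_gap: 0.0476
```

>>> {"fn": "drive_tool", "kwargs": {
  "motion": [
    [-2,0,0,0,0,0,0],
    [-4,0,0,0,0,0,0],
    [-8,0,0,0,0,0,0],
    [-10,0,0,0,0,0,0],
    [-10,0,0,0,0,0,0]
  ]
}}

```text
t: 14.22
position: [0.5872, 0.1973, 0.2684]
ee_rot: [1.213, 1.206, -1.205]
wrist_force: [0.1, -0.3, 0.6]
finger_gap: 0.0479
```

```bash
python3 - <<'E'
from ov import *
st()
for n in ["scene","side","wrist"]:
    c=cam(n)
    for t in ["shade","shade_tab","push_face"]:
        print(n,t,[(np.round(d["location"],3).tolist(),round(d["score"],2)) for d in viewer.mark_of(t,c)[:3] if d["location"][1]>.1])
E
```

```text
{'t': 14.225, 'position': [0.587, 0.197, 0.268], 'ee_rot': [1.213, 1.206, -1.205], 'wrist_force': [0.094, -0.292, 0.641], 'finger_gap': 0.048}
scene shade [([0.588, 0.195, 0.03], 0.8)]
scene shade_tab [([0.586, 0.198, 0.189], 0.78)]
scene push_face [([0.49, 0.203, 0.07], 0.86)]
side shade [([0.589, 0.194, 0.027], 0.74)]
side shade_tab [([0.588, 0.196, 0.187], 0.76)]
side push_face [([0.487, 0.205, 0.064], 0.85)]
wrist shade [([0.592, 0.2, 0.028], 0.8)]
wrist shade_tab [([0.587, 0.199, 0.186], 0.84)]
wrist push_face [([0.494, 0.207, 0.062], 0.71)]
```

The shade stands upright and released. Next I'll turn the gripper so the jaws lie along the station's y, with the narrow side towards the shade. Then close it and go in front of the push plate.

>>> {"fn": "drive_tool", "kwargs": {
  "motion": [
    [0,-3,0,0,0,0,-1],
    [0,-6,-0.5,-0.18,0,0,-1],
    [0,-9,-1,-0.36,0,0,-1],
    [0,-12,-1.3,-0.54,0,0,-1],
    [0,-13.6,-1.3,-0.72,0,0,-1],
    [0,-13.6,-1.3,-0.9,0,0,-1],
    [0,-13.6,-1.3,-1.08,0,0,-1],
    [0,-13.6,-1.3,-1.26,0,0,-1],
    [0,-13.6,-1.3,-1.44,0,0,-1],
    [0,-13.6,-1.3,-1.48,0,0,-1],
    [0,-13.6,-1.3,-1.48,0,0,-1],
    [0,-13.6,-1.3,-1.48,0,0,-1]
  ],
  "force": 10
}}

```text
t: 16.32
position: [0.45, 0.21, 0.2652]
ee_rot: [0.072, 1.57, -0.072]
wrist_force: [0.7, -0.7, 1.6]
finger_gap: 0.0006
```

```bash
python3 - <<'E'
from h import *
st();print(R.from_rotvec(get_state()["ee_rot"]).as_matrix().round(3), get_state()["q"].round(2))
c=cam("wrist");print(np.round(c["hand_eye"],2))
for t in ["push_face","shade"]: print(t,[(np.round(d["location"],3).tolist(),round(d["score"],2)) for d in viewer.mark_of(t,c)[:2]])
E
```

```text
{'t': 16.325, 'position': [0.45, 0.21, 0.265], 'ee_rot': [0.072, 1.57, -0.072], 'wrist_force': [0.666, -0.673, 1.577], 'finger_gap': 0.001}
[[ 0.     0.091  0.996]
 [ 0.     0.996 -0.091]
 [-1.     0.     0.   ]] [ 0.33 -0.25  1.92 -0.    1.47 -1.15]
[[-0.    0.24 -0.97 -0.17]
 [ 1.    0.   -0.    0.  ]
 [ 0.   -0.97 -0.24 -0.07]
 [ 0.    0.    0.    1.  ]]
push_face [([0.495, 0.205, 0.065], 0.81)]
shade []
```

>>> {"fn": "drive_tool", "kwargs": {
  "motion": [
    [5,0,0,0,0,0,-1],
    [10,0,0,0,0,0,-1],
    [15,0,0,0,0,0,-1],
    [19,0,0,0,0,0,-1],
    [21,0,0,0,0,0,-1],
    [21,0,0,0,0,0,-1],
    [21,0,0.7,0,0,0,-1],
    [21,0,1.4,0,0,0,-1],
    [21,0,2.0,0,0,0,-1],
    [21,0,2.5,0,0,0,-1]
  ]
}}

```text
t: 17.73
position: [0.4758, 0.2077, 0.0557]
ee_rot: [0.072, 1.569, -0.071]
wrist_force: [-0.5, 0.4, -0.1]
finger_gap: 0.0005
```

>>> {"fn": "drive_tool", "kwargs": {
  "motion": [
    [0,0,0.3,0,0,0,-1],
    [0,0,0.6,0,0,0,-1],
    [0,0,0.9,0,0,0,-1],
    [0,0,1.2,0,0,0,-1],
    [0,0,1.5,0,0,0,-1],
    [0,0,1.8,0,0,0,-1]
  ]
}}

```text
t: 18.48
position: [0.4928, 0.2062, 0.055]
ee_rot: [0.072, 1.57, -0.071]
wrist_force: [-2.1, 1.9, 0.3]
finger_gap: 0.0007
```

Contact. I'll keep pushing slowly.

>>> {"fn": "drive_tool", "kwargs": {
  "motion": [
    [0,0,0.4,0,0,0,-1],
    [0,0,0.9,0,0,0,-1],
    [0,0,1.4,0,0,0,-1],
    [0,0,1.9,0,0,0,-1],
    [0,0,2.4,0,0,0,-1],
    [0,0,2.9,0,0,0,-1],
    [0,0,3.4,0,0,0,-1],
    [0,0,3.9,0,0,0,-1],
    [0,0,4.4,0,0,0,-1],
    [0,0,4.9,0,0,0,-1],
    [0,0,5.2,0,0,0,-1],
    [0,0,5.4,0,0,0,-1]
  ]
}}

```text
t: 19.98
position: [0.5468, 0.2011, 0.0552]
ee_rot: [0.071, 1.57, -0.071]
wrist_force: [-2.6, 1.2, -0.3]
finger_gap: 0.0007
```

>>> {"fn": "drive_tool", "kwargs": {
  "motion": [
    [0,0,0.3,0,0,0,-1],
    [0,0,0.6,0,0,0,-1],
    [0,0,0.9,0,0,0,-1],
    [0,0,1.2,0,0,0,-1],
    [0,0,1.4,0,0,0,-1]
  ]
}}

```text
t: 20.6
position: [0.5608, 0.1999, 0.0552]
ee_rot: [0.071, 1.57, -0.071]
wrist_force: [-2.0, 0.5, 0.1]
finger_gap: 0.0003
```

```bash
python3 - <<'E'
from ov import *
st()
circ=lambda r,z:[(r*np.cos(a),r*np.sin(a),z) for a in np.linspace(0,6.28,40)]
ims=[]
for n,b in [("scene",(290,190,130,150)),("side",(160,60,130,150))]:
    c=cam(n)
    for t in ["shade","shade_tab","push_face","lamp_seat"]:
        print(n,t,[(np.round(d["location"],3).tolist(),round(d["score"],2)) for d in viewer.mark_of(t,c)[:3] if d["location"][1]>.1])
    ims.append(panel(c,*b,3,[]))
cv2.imwrite("pics/push.png",np.hstack(ims))
E
```

```text
{'t': 20.6, 'position': [0.561, 0.2, 0.055], 'ee_rot': [0.071, 1.57, -0.071], 'wrist_force': [-2.027, 0.472, 0.128], 'finger_gap': 0.0}
scene shade [([0.672, 0.192, 0.03], 0.97)]
scene shade_tab [([0.672, 0.191, 0.188], 0.81)]
scene push_face [([0.576, 0.197, -0.001], 0.59), ([0.572, 0.199, 0.07], 0.55)]
scene lamp_seat []
side shade [([0.67, 0.189, 0.026], 0.78), ([0.573, 0.2, 0.067], 0.45)]
side shade_tab [([0.667, 0.194, 0.186], 0.72), ([0.57, 0.196, 0.068], 0.39)]
side push_face [([0.572, 0.198, 0.066], 0.56)]
side lamp_seat [([0.67, 0.193, 0.032], 0.82), ([0.671, 0.194, 0.185], 0.31)]
```

View pics/push.png

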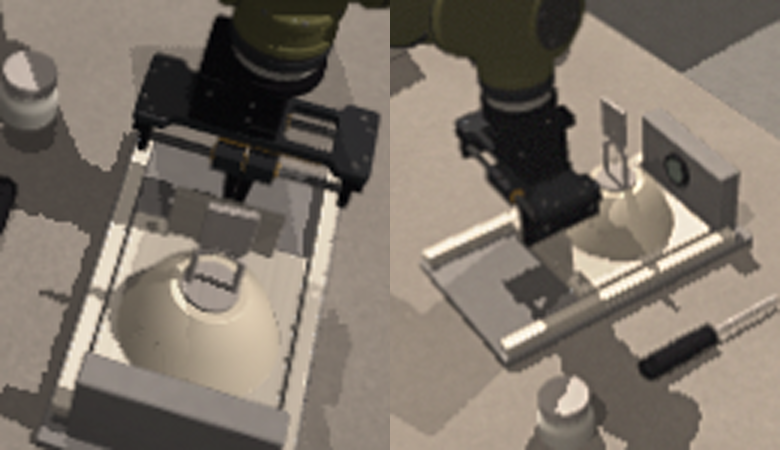

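The shade is still flat, and the carriage is a few mm short of the stop. I'll push on in 2 mm steps until the force rises.

>>> {"fn": "drive_tool", "kwargs": {
  "motion": [
    [0,0,0.2,0,0,0,-1],
    [0,0,0.4,0,0,0,-1]
  ]
}}

```text
t: 21.35
position: [0.5644, 0.1996, 0.0552]
ee_rot: [0.071, 1.57, -0.071]
wrist_force: [-2.3, -0.6, 1.5]
finger_gap: 0.0003
```

>>> {"fn": "drive_tool", "kwargs": {
  "motion": [
    [0,0,0.15,0,0,0,-1],
    [0,0,0.3,0,0,0,-1]
  ]
}}

```text
t: 21.6
position: [0.5672, 0.1994, 0.0552]
ee_rot: [0.071, 1.571, -0.071]
wrist_force: [-5.9, 1.5, 4.7]
finger_gap: 0.0002
```

>>> {"fn": "drive_tool", "kwargs": {
  "motion": [
    [0,0,0.1,0,0,0,-1],
    [0,0,0.2,0,0,0,-1]
  ]
}}

```text
t: 21.85
position: [0.5672, 0.1993, 0.0552]
ee_rot: [0.071, 1.576, -0.072]
wrist_force: [-12.3, 0.6, 8.5]
finger_gap: 0.0004
```

It stalled at x=0.5672, as predicted, with the force up to 12 N, so it is on the stop. Backing off.

>>> {"fn": "drive_tool", "kwargs": {
  "motion": [
    [0,0,0,0,0,0,-1],
    [0,0,-1,0,0,0,-1],
    [0,0,-3,0,0,0,-1],
    [0,0,-6,0,0,0,-1],
    [-4,0,-10,0,0,0,-1],
    [-9,0,-12,0,0,0,-1],
    [-15,0,-12,0,0,0,-1],
    [-20,0,-12,0,0,0,-1],
    [-20,0,-12,0,0,0,-1],
    [-20,0,-12,0,0,0,-1]
  ]
}}

```text
t: 23.1
position: [0.4498, 0.2098, 0.2543]
ee_rot: [0.071, 1.57, -0.072]
wrist_force: [-0.6, 0.2, -0.4]
finger_gap: 0.0004
```

```bash
python3 - <<'E'
from ov import *
st()
circ=lambda r,z:[(r*np.cos(a),r*np.sin(a),z) for a in np.linspace(0,6.28,40)]
ims=[]
for n in ["scene","side"]:
    c=cam(n)
    for t in ["shade","shade_tab","push_face","station","jar","driver","housing"]:
        print(n,t,[(np.round(d["location"],3).tolist(),round(d["score"],2)) for d in viewer.mark_of(t,c)[:2]])
    ims.append(c["img"])
cv2.imwrite("pics/end.png",np.hstack([cv2.resize(ims[0][170:340,290:430],None,fx=2.8,fy=2.8),cv2.resize(ims[1][60:230,150:290],None,fx=2.8,fy=2.8)]))
E
```

```text
{'t': 23.1, 'position': [0.45, 0.21, 0.254], 'ee_rot': [0.071, 1.57, -0.072], 'wrist_force': [-0.569, 0.187, -0.407], 'finger_gap': 0.0}
scene shade [([0.68, 0.188, 0.028], 0.87), ([0.847, -0.045, -0.004], 0.61)]
scene shade_tab [([0.85, -0.043, 0.155], 0.77), ([0.677, 0.194, 0.186], 0.71)]
scene push_face [([0.575, 0.198, 0.067], 0.59)]
scene station [([0.573, 0.198, 0.002], 0.66)]
scene jar [([0.454, 0.006, 0.004], 0.77)]
scene driver [([0.644, 0.002, 0.002], 0.67)]
scene housing []
side shade [([0.845, -0.039, -0.002], 0.8), ([0.678, 0.19, 0.029], 0.69)]
side shade_tab [([0.849, -0.045, 0.155], 0.87), ([0.68, 0.19, 0.187], 0.81)]
side push_face [([0.576, 0.198, 0.065], 0.67)]
side station [([0.577, 0.202, -0.0], 0.79)]
side jar [([0.451, 0.01, -0.001], 0.98), ([0.576, 0.202, 0.002], 0.45)]
side driver [([0.645, 0.002, -0.001], 0.81)]
side housing [([0.503, -0.48, -0.001], 0.8), ([0.577, 0.202, -0.0], 0.48)]
```

View pics/end.png

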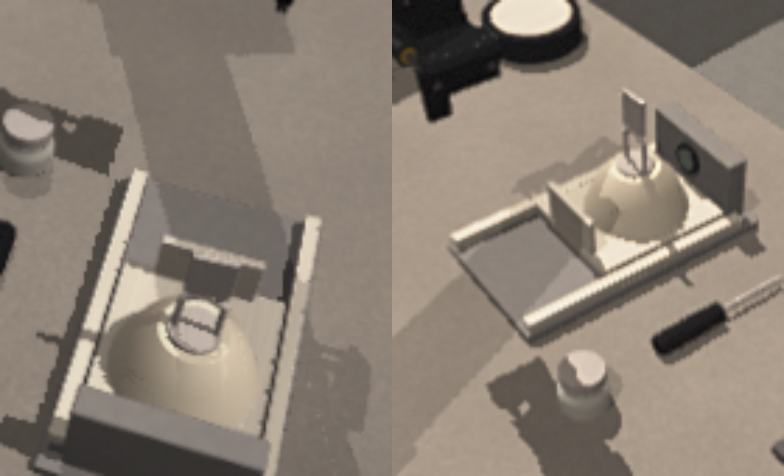

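```bash
python3 -c "
from h import *
print(order.hand_in());st()"
```

```text
the job is handed in; nothing more can be done
None
the job is handed in; nothing more can be done
```

The shade sits flat over the lamp, the carriage is against its end stop, and the job was handed in at about 23 s of the 53 s allowed. The hand-in gave no verdict, and the state reading after it was refused.

- **Shade:** I gripped it by the tab, lifted it 28 mm, drew it 109 mm off the hook and lowered it over the lamp. I let go only after the vertical wrist force changed from about -3 N to +3.7 N, showing it was resting on the plate.
- **Push:** I pushed the upright plate with the closed fingers until the tool stopped moving at x = 0.567 m, where I had expected the stop. The force rose to about 15 N in all (12 N along the push).

**Last checks:**
- **Shade:** it stands upright, with its rim at z ≈ 0.03 m and its tab at about 0.187 m.
- **Carriage:** the push face is at x ≈ 0.575 m, against about 0.577 m expected at full travel. That 2 mm difference is within the measuring error.
- **Other things:** the jar, screwdriver and black ring are where they were. The ring was found by the side camera only; the scene camera missed it in the last look.
- **Robot:** it was clear of everything at hand-in.

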